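# Find the full plant-food tin by weight, stow the other two

### The arm

A 6-joint arm with a two-finger parallel gripper is mounted at the origin on the work surface. World frame = base frame: x ahead of the robot, y to its left, z up, the work surface at z = 0. Lengths are in m, angles in rad, forces in N, time in s.
With the tool pointing down it reaches from about 0.325 to 0.875 m from the base axis. Payload 4.4 kg.
Tool frame: the origin (TCP) lies midway between the tips of the shut fingers; the grasp point (between the pads) lies ctrl.grip_depth behind it (ctrl.grip_depth is the distance from the TCP to the grasp point, in m); z points along the fingers, y is the line along which they close (so a half turn about z gives the same grasp; the last joint's range is limited). The gripper opens to 85 mm and grips with 20 to 120 N. Pads are 22 mm wide; open, the fingers measure 114 mm over their backs; the gripper's body (76 mm by 85 mm) begins 54 mm behind the grasp point. The pads swing forward as they close: fully open they stand 13 mm farther back than shut.
Start: joints at [1.065, 0.207, 1.542, -0, 1.393, -0.15], TCP at [0.2, 0.539, 0.231] pointing down, gripper open.
Joint ranges: [-2.73, 2.73], [-0.86, 2.22], [0.23, 2.46], [-1.11, 4.25], [0.08, 2.63], [-2.82, 2.82]. Speed limits (rad/s): [2.79, 2.79, 3.14, 3.14, 3.14, 3.14].

### API

Orientations are given as a rotation vector (axis times angle).
In Python, from workcell import ctrl gives the robot as it stands.
- The arm moves only by the shell command python3 -m inch 'ROWS' [FORCE]. ROWS is JSON, one flat list of numbers, 7 for each row, row after row: the shift along the tool's x, y, z normalised to -1 to 1, where 1 is 40 mm, then the turn, a rotation vector about the tool's x, y, z normalised to -1 to 1, where 1 is 4 degrees, then the gripper's target within -1 to 1 (shut at 1, half-way at 0, fully open at -1). A call has 1 to 20 rows; each row shifts and turns the commanded pose from where the row before left it, along the tool's axes as they then stand; what a row does not reach is not made up. A row lasts 1/10 s, in which the tool goes at most 50 mm and 8.59 degrees, less where a joint would pass 70% of its speed; a pose out of reach is approached as far as the arm can. A call with a number of a shift or a turn outside -1 to 1 is refused whole. A call with a gripper value outside its range is refused whole. The fingers move at their own pace and stop on an object; FORCE is the grip in N (left out, the last holds). Time passes only in rows, so rows that do not move let the fingers close. It gives the time, the measured TCP pose, the force, the opening and the grip force at its end, in the units of the state.
- ctrl.get_obs(): the state, without advancing time (a new reading comes with each control period).
- ctrl.capture(name): name is "side" or "top"; returns a dict with "pixels" (384x512x3 uint8, blue, green, red), "camera_matrix" (3x3 intrinsics, pixels), "rvec" (rotation vector, rad) and "tvec" (3), from world to camera coordinates, as OpenCV has them. Camera axes: x right, y down, z forward; pixel columns grow to the right and rows downward; lengths in m; the calibration is good to about 2 mm. A picture is of the moment at which its call begins. There is no depth.
- ctrl.sign_off(): hands the job in; it is judged then, once.
Trained networks look in a picture, given as the dict that the camera call returned (one of the last four; its "shot" number tells which), for a name from the list of things; names that differ only in an ending like _2 or _b are one class to them, and where a whole thing is asked for, a point or a joint stands for the part that bears it (a point fixed in the world has none). Each returns a list of dicts, best first, with "conf" (0 to 1); they miss things now and then, are a little off and sometimes report something else, mostly with a low value. They report only what shows in the picture. A call takes as long as a camera call. They do not tell look-alikes from the thing itself.
- ctrl.boxes_of(picture, label): "point" ([x, y, z] in m, in world coordinates, good to about 4 mm: the middle of the surface that is visible of it).
- ctrl.place_of(picture, label): "point" ([x, y, z] in m, in world coordinates, good to about 4 mm: a listed point, or the origin of a listed thing).
The state is a dict: "time": time; "joints": joint angles; "dq": joint speeds; "effort": joint torques, N m; "position": TCP position; "ee_rot": TCP orientation; "wrist_force": force on the tool from outside, world axes, zero at the start; "moment": the same for the moment, N m; "width": finger opening in m; "grip_force": force on a finger pad.
Only numpy, scipy, OpenCV 4.12 (cv2) and the standard library are available. Lean on these libraries where they do the work, as an engineer would, in place of code of your own. Each camera call takes 0.05 s, during which the arm holds its last target. There are 200 camera calls.

### The job

The three plain tins on the balcony table look the same, but one is full and clearly heavier than the other two: heft them to find it, and put the two lighter ones away in the divided wooden crate, standing upright in empty cells, one to a cell. Finish while holding the heaviest tin up in the gripper over the middle of the table, where the tins and the crate are, upright and still, touching nothing else, with its bottom at least 15 cm above the table; do not put it down or let it go at the end. Keep the tins upright, set them down rather than drop them, and leave everything else where it is.

Things in the scene. Friction and masses are not known exactly. Their poses are not given: they have to be found in the camera images.
- tin_a: one of three outwardly identical closed round tins of bare tinplate with a slip lid, no label: 60 mm diameter (61 at the lid, the uppermost 20 mm), 100 mm tall, standing on the table; origin at the centre of its underside, z up along its axis. Any of the three may be the full one: it weighs 0.32 to 0.40 kg, the other two 0.10 to 0.18 kg each; the filling is a solid cake that can shift about 1.5 mm inside. The lid stays on and the tin can be gripped anywhere on its side
- tin_b: one of three outwardly identical closed round tins of bare tinplate with a slip lid, no label: 60 mm diameter (61 at the lid, the uppermost 20 mm), 100 mm tall, standing on the table; origin at the centre of its underside, z up along its axis. Any of the three may be the full one: it weighs 0.32 to 0.40 kg, the other two 0.10 to 0.18 kg each; the filling is a solid cake that can shift about 1.5 mm inside. The lid stays on and the tin can be gripped anywhere on its side
- tin_c: one of three outwardly identical closed round tins of bare tinplate with a slip lid, no label: 60 mm diameter (61 at the lid, the uppermost 20 mm), 100 mm tall, standing on the table; origin at the centre of its underside, z up along its axis. Any of the three may be the full one: it weighs 0.32 to 0.40 kg, the other two 0.10 to 0.18 kg each; the filling is a solid cake that can shift about 1.5 mm inside. The lid stays on and the tin can be gripped anywhere on its side
- crate: low crate of light wood, fixed, 182 mm (x) by 270 mm (y), 55 mm high, walls, dividers and floor 6 mm thick, two rows of three cells 82 mm square; origin at the centre of its underside, y along the rows, +x to the far row. Far row (x +44 mm) holds three bystanders up to 101 mm above the table; near row (x -44 mm, robot's side) is empty. A 12 mm square post fills each outer corner
- cell_l (a point): centre of the floor of the left (+y) cell of the crate's near row, which starts empty, 6 mm above the table; cell 82 mm square inside, axes as the crate's; the cells of the near row are 88 mm apart
- cell_m (a point): centre of the floor of the middle cell of the crate's near row, which starts empty, 6 mm above the table; cell 82 mm square inside, axes as the crate's; the cells of the near row are 88 mm apart
- cell_r (a point): centre of the floor of the right (-y) cell of the crate's near row, which starts empty, 6 mm above the table; cell 82 mm square inside, axes as the crate's; the cells of the near row are 88 mm apart
- jar: bystander: small glass jar with a steel lid, 48 mm diameter, 75 mm tall, in a far cell of the crate; origin at its underside
- dropper: bystander: small amber glass bottle, 38 mm diameter, 95 mm tall, in a far cell of the crate; origin at its underside
- twine_can: bystander: small green can, 46 mm diameter, 80 mm tall, in a far cell of the crate; origin at its underside
- scoop: bystander: orange plastic soil scoop lying among the tins, about 190 mm long along x, 55 mm wide, 30 mm high; origin on its underside at the back of its bowl
- pot: bystander: small terracotta pot, 74 mm across the rim, 64 mm tall, near the tins; origin at its underside
- mister: bystander: stainless steel mister with a black spray head, 70 mm diameter, 181 mm tall, to the left of the crate; origin at its underside
- trowel: bystander: hand trowel lying on the right side, about 300 mm long, 55 mm wide, 26 mm high; origin about its middle
Not all that is in view belongs to the job. What is shaped like the tin_c but pink is not meant.

How it is judged:
On the way, in this order (a step that is already met when the one before it is completed fails the run):
1. a tin stands released in a cell of the crate (((x of tin_a in the frame of crate between -0.085 and 0.085 m and y of tin_a in the frame of crate between -0.129 and 0.129 m and z of tin_a in the frame of crate below 0.012 m and angle between tin_a's own z axis and vertical below 0.1 rad and linear speed of tin_a below 0.03 m/s and contact force between the fingers and tin_a below 0.1 N) or (x of tin_b in the frame of crate between -0.085 and 0.085 m and y of tin_b in the frame of crate between -0.129 and 0.129 m and z of tin_b in the frame of crate below 0.012 m and angle between tin_b's own z axis and vertical below 0.1 rad and linear speed of tin_b below 0.03 m/s and contact force between the fingers and tin_b below 0.1 N) or (x of tin_c in the frame of crate between -0.085 and 0.085 m and y of tin_c in the frame of crate between -0.129 and 0.129 m and z of tin_c in the frame of crate below 0.012 m and angle between tin_c's own z axis and vertical below 0.1 rad and linear speed of tin_c below 0.03 m/s and contact force between the fingers and tin_c below 0.1 N))), for 0.2 s.
2. two tins stand released in the crate, each in a cell of its own ((((x of tin_b in the frame of crate between -0.085 and 0.085 m and y of tin_b in the frame of crate between -0.129 and 0.129 m and z of tin_b in the frame of crate below 0.012 m and angle between tin_b's own z axis and vertical below 0.1 rad and linear speed of tin_b below 0.03 m/s and contact force between the fingers and tin_b below 0.1 N) and (x of tin_c in the frame of crate between -0.085 and 0.085 m and y of tin_c in the frame of crate between -0.129 and 0.129 m and z of tin_c in the frame of crate below 0.012 m and angle between tin_c's own z axis and vertical below 0.1 rad and linear speed of tin_c below 0.03 m/s and contact force between the fingers and tin_c below 0.1 N)) or ((x of tin_a in the frame of crate between -0.085 and 0.085 m and y of tin_a in the frame of crate between -0.129 and 0.129 m and z of tin_a in the frame of crate below 0.012 m and angle between tin_a's own z axis and vertical below 0.1 rad and linear speed of tin_a below 0.03 m/s and contact force between the fingers and tin_a below 0.1 N) and (x of tin_c in the frame of crate between -0.085 and 0.085 m and y of tin_c in the frame of crate between -0.129 and 0.129 m and z of tin_c in the frame of crate below 0.012 m and angle between tin_c's own z axis and vertical below 0.1 rad and linear speed of tin_c below 0.03 m/s and contact force between the fingers and tin_c below 0.1 N)) or ((x of tin_a in the frame of crate between -0.085 and 0.085 m and y of tin_a in the frame of crate between -0.129 and 0.129 m and z of tin_a in the frame of crate below 0.012 m and angle between tin_a's own z axis and vertical below 0.1 rad and linear speed of tin_a below 0.03 m/s and contact force between the fingers and tin_a below 0.1 N) and (x of tin_b in the frame of crate between -0.085 and 0.085 m and y of tin_b in the frame of crate between -0.129 and 0.129 m and z of tin_b in the frame of crate below 0.012 m and angle between tin_b's own z axis and vertical below 0.1 rad and linear speed of tin_b below 0.03 m/s and contact force between the fingers and tin_b below 0.1 N)))), for 0.2 s.
At the end, for the whole second after the job is handed in: heaviest tin gripped, bottom over 120 mm up, within 0.25 rad of upright, under 30 mm/s, touching nothing else, over the middle (x under 0.71, y within 0.46 m); the others (each loading the crate under 2.4 N) released, at rest on the crate floor, one per cell, within 0.1 rad of upright ((((height (world z) of tin_a above 0.12 m and world x of tin_a below 0.71 m and world y of tin_a between -0.46 and 0.46 m and angle between tin_a's own z axis and vertical below 0.25 rad and linear speed of tin_a below 0.03 m/s and contact force between the fingers and tin_a above 1 N and contact force between tin_a and crate below 0.2 N and contact force between tin_a and mister below 0.2 N and contact force between tin_a and jar below 0.2 N and contact force between tin_a and dropper below 0.2 N and contact force between tin_a and twine_can below 0.2 N and contact force between tin_a and pot below 0.2 N and contact force between tin_a and tin_b below 0.2 N and contact force between tin_a and tin_c below 0.2 N) and (x of tin_b in the frame of crate between -0.085 and 0.085 m and y of tin_b in the frame of crate between -0.129 and 0.129 m and z of tin_b in the frame of crate below 0.012 m and angle between tin_b's own z axis and vertical below 0.1 rad and linear speed of tin_b below 0.03 m/s and contact force between the fingers and tin_b below 0.1 N and contact force between tin_b and crate between 0.3 and 2.4 N) and (x of tin_c in the frame of crate between -0.085 and 0.085 m and y of tin_c in the frame of crate between -0.129 and 0.129 m and z of tin_c in the frame of crate below 0.012 m and angle between tin_c's own z axis and vertical below 0.1 rad and linear speed of tin_c below 0.03 m/s and contact force between the fingers and tin_c below 0.1 N and contact force between tin_c and crate between 0.3 and 2.4 N)) or ((height (world z) of tin_b above 0.12 m and world x of tin_b below 0.71 m and world y of tin_b between -0.46 and 0.46 m and angle between tin_b's own z axis and vertical below 0.25 rad and linear speed of tin_b below 0.03 m/s and contact force between the fingers and tin_b above 1 N and contact force between tin_b and crate below 0.2 N and contact force between tin_b and mister below 0.2 N and contact force between tin_b and jar below 0.2 N and contact force between tin_b and dropper below 0.2 N and contact force between tin_b and twine_can below 0.2 N and contact force between tin_b and pot below 0.2 N and contact force between tin_b and tin_a below 0.2 N and contact force between tin_b and tin_c below 0.2 N) and (x of tin_a in the frame of crate between -0.085 and 0.085 m and y of tin_a in the frame of crate between -0.129 and 0.129 m and z of tin_a in the frame of crate below 0.012 m and angle between tin_a's own z axis and vertical below 0.1 rad and linear speed of tin_a below 0.03 m/s and contact force between the fingers and tin_a below 0.1 N and contact force between tin_a and crate between 0.3 and 2.4 N) and (x of tin_c in the frame of crate between -0.085 and 0.085 m and y of tin_c in the frame of crate between -0.129 and 0.129 m and z of tin_c in the frame of crate below 0.012 m and angle between tin_c's own z axis and vertical below 0.1 rad and linear speed of tin_c below 0.03 m/s and contact force between the fingers and tin_c below 0.1 N and contact force between tin_c and crate between 0.3 and 2.4 N)) or ((height (world z) of tin_c above 0.12 m and world x of tin_c below 0.71 m and world y of tin_c between -0.46 and 0.46 m and angle between tin_c's own z axis and vertical below 0.25 rad and linear speed of tin_c below 0.03 m/s and contact force between the fingers and tin_c above 1 N and contact force between tin_c and crate below 0.2 N and contact force between tin_c and mister below 0.2 N and contact force between tin_c and jar below 0.2 N and contact force between tin_c and dropper below 0.2 N and contact force between tin_c and twine_can below 0.2 N and contact force between tin_c and pot below 0.2 N and contact force between tin_c and tin_a below 0.2 N and contact force between tin_c and tin_b below 0.2 N) and (x of tin_a in the frame of crate between -0.085 and 0.085 m and y of tin_a in the frame of crate between -0.129 and 0.129 m and z of tin_a in the frame of crate below 0.012 m and angle between tin_a's own z axis and vertical below 0.1 rad and linear speed of tin_a below 0.03 m/s and contact force between the fingers and tin_a below 0.1 N and contact force between tin_a and crate between 0.3 and 2.4 N) and (x of tin_b in the frame of crate between -0.085 and 0.085 m and y of tin_b in the frame of crate between -0.129 and 0.129 m and z of tin_b in the frame of crate below 0.012 m and angle between tin_b's own z axis and vertical below 0.1 rad and linear speed of tin_b below 0.03 m/s and contact force between the fingers and tin_b below 0.1 N and contact force between tin_b and crate between 0.3 and 2.4 N)))); the arm keeps its last pose, push and grip.
It fails at once if a tin is tipped more than 0.6 rad (angle between any of tin_a, tin_b, tin_c's own z axis and vertical above 0.6 rad).
It fails at once if a tin is dropped: it falls unheld, faster than 0.35 m/s while its bottom is more than 25 mm above the table ((height (world z) of tin_a above 0.025 m and contact force between the fingers and tin_a below 0.05 N and linear speed of tin_a above 0.35 m/s) or (height (world z) of tin_b above 0.025 m and contact force between the fingers and tin_b below 0.05 N and linear speed of tin_b above 0.35 m/s) or (height (world z) of tin_c above 0.025 m and contact force between the fingers and tin_c below 0.05 N and linear speed of tin_c above 0.35 m/s)).
It fails at once if a bystander is shifted by more than 30 mm (distance of any of jar, dropper, twine_can, scoop, pot, mister, trowel from where it was at the start of the episode above 0.03 m).
It also fails if it takes over 69 s, if anything falls off the work surface, if the arm or the gripper's body presses on something with over 40 N, if the wrist force passes 120 N, or if a joint passes its speed limit or range.

## Working session

There is one attempt and no reset: what is moved stays moved. The work goes in short steps, Python scripts to look and compute and a shell command to move; the robot and the scene stay as the last step left them, time stands still between calls to the robot, and variables do not carry over. Pictures are saved under pics/ and viewed, at most 10 in all, crops included, and the job is handed in when it is done.

```bash
mkdir -p pics; cat > h.py <<'E'
from workcell import ctrl
import cv2, numpy as np
def proj(p,X):
    return cv2.projectPoints(np.array([X],float),np.array(p["rvec"]),np.array(p["tvec"]),np.array(p["camera_matrix"]),None)[0].ravel()
def ray(p,uv,z):
    R=cv2.Rodrigues(np.array(p["rvec"],float))[0];C=-R.T@np.array(p["tvec"],float).ravel()
    d=R.T@np.linalg.inv(p["camera_matrix"])@np.array([uv[0],uv[1],1.]);return C+d*(z-C[2])/d[2]
E
python3 - <<'E'
from h import *
ps={}
for n in("top","side"):
    p=ctrl.capture(n);ps[n]=p;cv2.imwrite(f"pics/{n}0.png",cv2.resize(p["pixels"],None,fx=1.5,fy=1.5))
    for l in("tin_a","crate","cell_l","cell_m","cell_r","pot","scoop","mister","trowel"):
        for d in ctrl.place_of(p,l)[:5]: print(n,l,np.round(d["point"],3),round(d["conf"],2),proj(p,d["point"]).round())
o=ctrl.get_obs();print(ctrl.grip_depth,o)
E
```

```text
top tin_a [ 0.529 -0.3   -0.003] 0.92 [335. 191.]
top tin_a [ 0.447 -0.386 -0.001] 0.86 [359. 214.]
top tin_a [ 0.638 -0.127  0.   ] 0.63 [287. 160.]
top tin_a [ 0.436 -0.073 -0.003] 0.54 [271. 215.]
top crate [0.576 0.165 0.004] 0.87 [206. 174.]
top cell_l [0.532 0.173 0.006] 0.96 [203. 186.]
top cell_l [0.542 0.252 0.004] 0.95 [182. 182.]
top cell_l [0.523 0.078 0.009] 0.72 [230. 189.]
top cell_l [ 0.45  -0.226  0.004] 0.38 [314. 212.]
top cell_m [0.532 0.173 0.006] 0.96 [203. 186.]
top cell_m [0.542 0.252 0.004] 0.95 [182. 182.]
top cell_m [0.523 0.078 0.009] 0.72 [230. 189.]
top cell_m [ 0.45  -0.226  0.004] 0.38 [314. 212.]
top cell_r [0.532 0.173 0.006] 0.96 [203. 186.]
top cell_r [0.542 0.252 0.004] 0.95 [182. 182.]
top cell_r [0.523 0.078 0.009] 0.72 [230. 189.]
top cell_r [ 0.45  -0.226  0.004] 0.38 [314. 212.]
top pot [ 0.703 -0.282  0.004] 0.64 [330. 143.]
top scoop [ 0.451 -0.226  0.005] 0.98 [315. 212.]
top mister [0.376 0.466 0.002] 0.76 [119. 227.]
top trowel [ 0.442 -0.537 -0.002] 0.74 [402. 217.]
side tin_a [ 0.433 -0.077 -0.003] 0.87 [288. 198.]
side tin_a [ 0.537 -
[... 923 characters left out ...]
144.]
0.0187 {'time': 1.0, 'joints': array([ 1.06551273e+00,  2.06548884e-01,  1.54147623e+00, -1.14914559e-06,
        1.39346213e+00, -1.50505105e-01]), 'dq': array([ 1.03062616e-03,  2.89077737e-04,  1.99373881e-04, -2.06681893e-03,
        2.72083588e-03, -8.66697071e-05]), 'effort': array([ 1.26714717e-04, -3.83067191e+01, -2.91975653e+01, -4.10776665e-04,
        8.16944976e-04,  1.09261651e-05]), 'position': array([0.19977247, 0.53921075, 0.23132203]), 'ee_rot': array([5.54360175e-01, 3.09225956e+00, 1.56176915e-04]), 'wrist_force': array([-0.65636273,  0.92708599, -0.44406831]), 'moment': array([-0.01643134,  0.03648678, -0.02673705]), 'grip_force': 0.0, 'width': 0.08541750308691574}
```

```bash
python3 - <<'E'
from h import *
p=ctrl.capture("top");im=p["pixels"]
cv2.imwrite("pics/crop0.png",cv2.resize(im[100:290,90:450],(800,422),interpolation=cv2.INTER_CUBIC))
for X in [(0.529,-.3,.1),(0.447,-.386,.1),(.638,-.127,.1),(.436,-.073,.1)]:
    u=proj(p,X);print(X,u.round(),((u-[90,100])*800/360).round(), im[int(u[1]),int(u[0])])
E
```

```text
(0.529, -0.3, 0.1) [341. 187.] [558. 193.] [145 141 141]
(0.447, -0.386, 0.1) [367. 212.] [617. 249.] [137 117 163]
(0.638, -0.127, 0.1) [290. 153.] [444. 118.] [147 143 142]
(0.436, -0.073, 0.1) [272. 213.] [406. 250.] [154 151 150]
```

View pics/crop0.png

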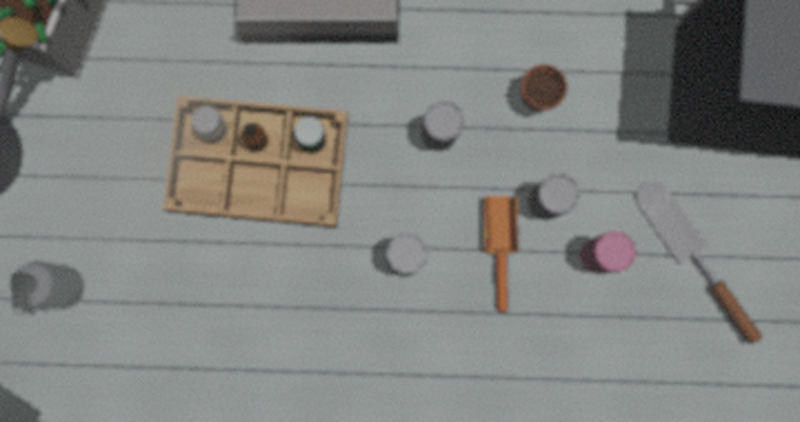

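View pics/side0.png

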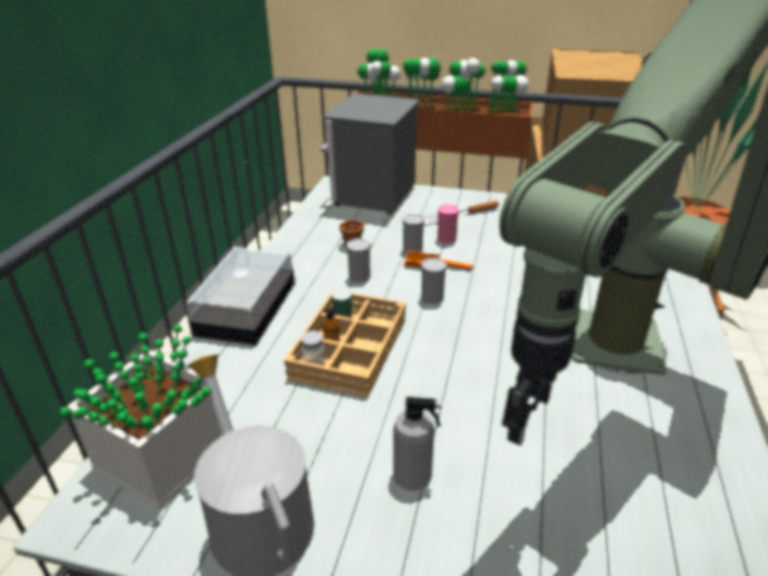

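Candidates in the crop: silver (406,250), silver (444,118) and silver (558,193) are the three plain tins. The pink one at (617,249) is the look-alike and stays where it is. The crop already shows this clearly. I'm turning the tool square to the world and going over the near tin.

```bash
python3 -m inch '[0,0,0,0,0,-1,-1, 0,0,0,0,0,-1,-1, 0,0,0,0,0,-1,-1, 0,0,0,0,0,-1,-1, 0,0,0,0,0,-1,-1, 0,0,0,0,0,-0.08,-1]' 60
```

```text
time: 1.65
position: [0.1998, 0.5392, 0.2313]
ee_rot: [0.0, 3.142, 0.0]
wrist_force: [0.4, -0.8, 1.3]
width: 0.0855
grip_force: 0.0
```

```bash
python3 -m inch '[-0.37,-0.96,0,0,0,0,-1, -0.37,-0.96,0,0,0,0,-1, -0.37,-0.96,0,0,0,0,-1, -0.37,-0.96,0,0,0,0,-1, -0.37,-0.96,0,0,0,0,-1, -0.37,-0.96,0,0,0,0,-1, -0.37,-0.96,0,0,0,0,-1, -0.37,-0.96,0,0,0,0,-1, -0.37,-0.96,0,0,0,0,-1, -0.37,-0.96,0,0,0,0,-1, -0.37,-0.96,0,0,0,0,-1, -0.37,-0.96,0,0,0,0,-1, -0.37,-0.96,0,0,0,0,-1, -0.37,-0.96,0,0,0,0,-1, -0.37,-0.96,0,0,0,0,-1, -0.37,-0.96,0,0,0,0,-1, 0,0,0,0,0,0,-1, 0,0,0,0,0,0,-1]'
```

```text
time: 3.45
position: [0.4364, -0.0758, 0.2311]
ee_rot: [-0.005, -3.141, -0.001]
wrist_force: [-0.5, 0.4, -1.9]
width: 0.0857
grip_force: 0.0
```

```bash
cat > f.py <<'E'
from h import *
# average force over readings; camera calls advance 0.05 s each
F=[];E=[]
for i in range(8):
    p=ctrl.capture("top" if i%2 else "side");o=ctrl.get_obs();F.append(o["wrist_force"]);E.append(o["effort"])
print("t",o["time"],"F",np.mean(F,0).round(2),"sd",np.std(F,0).round(2),"eff",np.mean(E,0).round(2)[:5],"w",o["width"])
E
python3 f.py; python3 -m inch '[0,0,0.7,0,0,0,-1, 0,0,0.7,0,0,0,-1, 0,0,0.7,0,0,0,-1, 0,0,0.7,0,0,0,-1, 0,0,0.7,0,0,0,-1, 0,0,0.5,0,0,0,-1, 0,0,0.25,0,0,0,-1, 0,0,0,0,0,0,-1, 0,0,0,0,0,0,0.3, 0,0,0,0,0,0,1, 0,0,0,0,0,0,1, 0,0,0,0,0,0,1, 0,0,0,0,0,0,1, 0,0,0,0,0,0,1]' 40
```

```text
t 3.85 F [-0.08  0.01  0.02] sd [0.45 0.56 0.31] eff [-2.900e-01 -2.515e+01 -2.911e+01 -2.000e-02 -1.000e-02] w 0.08537389030790941
time: 5.25
position: [0.4379, -0.0755, 0.0629]
ee_rot: [0.0, 3.138, -0.001]
wrist_force: [-0.1, 1.4, 7.0]
width: 0.0598
grip_force: 43.3
```

```bash
python3 -m inch '[0,0,-0.2,0,0,0,1, 0,0,-0.5,0,0,0,1, 0,0,-0.8,0,0,0,1, 0,0,-0.9,0,0,0,1, 0,0,-0.9,0,0,0,1, 0,0,-0.7,0,0,0,1, 0,0,0,0,0,0,1, 0,0,0,0,0,0,1, 0,0,0,0,0,0,1]'; python3 f.py; python3 - <<'E'
from h import *
p=ctrl.capture("side");cv2.imwrite("pics/s1.png",cv2.resize(p["pixels"][90:290,150:400],None,fx=3,fy=3))
E
```

```text
time: 6.15
position: [0.435, -0.0748, 0.2195]
ee_rot: [-0.0, -3.138, -0.002]
wrist_force: [-0.0, 0.2, -1.0]
width: 0.0599
grip_force: 44.0
t 6.55 F [-0.02 -0.   -1.51] sd [0.46 0.59 0.45] eff [ 0.000e+00 -2.633e+01 -2.951e+01 -0.000e+00  2.000e-02] w 0.0600589990173881
```

View pics/s1.png

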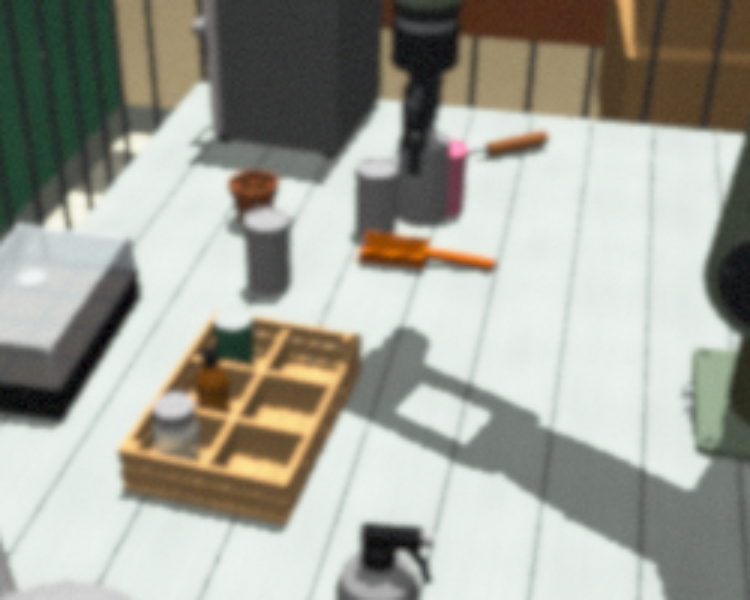

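First tin weighs 1.5 N (about 0.15 kg), so it is a light one and is held upright. It goes to the right cell at (0.526, 0.081).

```bash
python3 -m inch '[-0.2,0.4,0,0,0,0,1, -0.45,0.75,0,0,0,0,1, -0.5,0.85,0,0,0,0,1, -0.5,0.85,0,0,0,0,1, -0.4,0.7,0,0,0,0,1, -0.23,0.35,0,0,0,0,1, 0,0,0,0,0,0,1, 0,0,0,0,0,0,1, 0,0,0,0,0,0,1]'; python3 - <<'E'
from h import *
for n in("top","side"):
    p=ctrl.capture(n)
    for l in("tin_a","cell_r","crate"):
        for d in ctrl.place_of(p,l)[:5]: print(n,l,np.round(d["point"],3),round(d["conf"],2))
    cv2.imwrite(f"pics/{n}2.png",cv2.resize(p["pixels"][100:290,120:370],None,fx=3,fy=3))
E
```

```text
time: 7.5
position: [0.5271, 0.0797, 0.2211]
ee_rot: [-0.002, -3.141, 0.001]
wrist_force: [-0.3, -0.4, -1.1]
width: 0.0599
grip_force: 44.1
top tin_a [ 0.634 -0.126  0.006] 0.84
top tin_a [ 0.533 -0.298  0.   ] 0.69
top tin_a [ 0.446 -0.386 -0.   ] 0.65
top tin_a [0.523 0.083 0.158] 0.49
top cell_r [0.543 0.257 0.006] 0.91
top cell_r [0.524 0.08  0.008] 0.72
top cell_r [0.534 0.169 0.004] 0.7
top crate [0.575 0.165 0.   ] 0.84
side tin_a [0.523 0.08  0.152] 0.89
side tin_a [ 0.638 -0.121  0.   ] 0.88
side tin_a [ 0.535 -0.3   -0.005] 0.82
side tin_a [ 0.448 -0.384  0.002] 0.75
side cell_r [0.541 0.164 0.004] 0.77
side cell_r [0.526 0.083 0.01 ] 0.68
side cell_r [0.536 0.257 0.004] 0.6
side crate [0.58  0.167 0.001] 0.56
side crate [ 0.451 -0.229 -0.001] 0.44
```

View pics/top2.png

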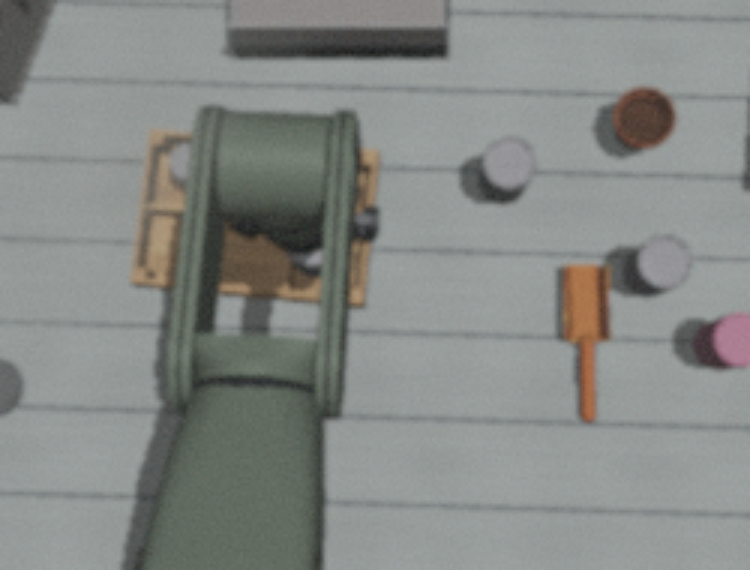

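The camera shows the tin over the right cell, 3 mm short in x. Lowering now.

```bash
python3 -m inch '[-0.05,0,0.3,0,0,0,1, 0,0,0.7,0,0,0,1, 0,0,0.7,0,0,0,1, 0,0,0.7,0,0,0,1, 0,0,0.5,0,0,0,1, 0,0,0.3,0,0,0,1, 0,0,0.2,0,0,0,1, 0,0,0.15,0,0,0,1, 0,0,0.1,0,0,0,1, 0,0,0.05,0,0,0,1, 0,0,0,0,0,0,1, 0,0,0,0,0,0,1, 0,0,0,0,0,0,1]'
```

```text
time: 9.2
position: [0.5302, 0.0807, 0.0739]
ee_rot: [0.0, 3.14, -0.0]
wrist_force: [-0.9, 0.5, -1.5]
width: 0.0597
grip_force: 44.1
```

```bash
python3 -m inch '[0,0,0.05,0,0,0,1, 0,0,0.05,0,0,0,1, 0,0,0,0,0,0,1, 0,0,0,0,0,0,1]'; python3 f.py
```

```text
time: 9.6
position: [0.5296, 0.0807, 0.0692]
ee_rot: [-0.0, -3.141, 0.0]
wrist_force: [0.1, -0.1, -1.9]
width: 0.0599
grip_force: 44.1
t 10.0 F [-0.09 -0.2  -1.54] sd [0.39 0.23 0.57] eff [-0.000e+00 -3.847e+01 -2.440e+01  0.000e+00  1.000e-02] w 0.06002827387580096
```

Still hanging; going down in 1–2 mm steps.

```bash
for i in 1; do python3 -m inch '[0,0,0.05,0,0,0,1, 0,0,0,0,0,0,1, 0,0,0,0,0,0,1]'; done; python3 f.py
```

```text
time: 10.3
position: [0.5305, 0.0808, 0.069]
ee_rot: [0.0, 3.14, -0.0]
wrist_force: [-2.9, 0.2, 7.7]
width: 0.0595
grip_force: 44.6
t 10.7 F [-2.79  0.33  7.61] sd [0.5  0.42 0.43] eff [-4.100e-01 -3.440e+01 -2.272e+01  2.000e-02 -9.400e-01] w 0.059707094761753676
```

Touchdown. Releasing, rising, and moving to the tin at (0.637,-0.124).

```bash
python3 -m inch '[0,0,0,0,0,0,0.2, 0,0,0,0,0,0,-1, 0,0,0,0,0,0,-1, 0,0,0,0,0,0,-1, 0,0,0,0,0,0,-1, 0,0,-0.3,0,0,0,-1, 0,0,-0.8,0,0,0,-1, 0,0,-0.9,0,0,0,-1, 0,0,-0.9,0,0,0,-1, 0,0,-0.8,0,0,0,-1, -0.3,-0.6,-0.1,0,0,0,-1, -0.5,-0.9,0,0,0,0,-1, -0.5,-0.9,0,0,0,0,-1, -0.5,-0.9,0,0,0,0,-1, -0.5,-0.9,0,0,0,0,-1, -0.4,-0.9,0,0,0,0,-1, 0,0,0,0,0,0,-1, 0,0,0,0,0,0,-1, 0,0,0,0,0,0,-1]'; python3 - <<'E'
from h import *
p=ctrl.capture("top")
for n in("side","top"):
    p=ctrl.capture(n)
    for d in ctrl.place_of(p,"tin_a")[:5]: print(n,np.round(d["point"],3),round(d["conf"],2))
E
```

```text
time: 12.6
position: [0.6373, -0.1224, 0.2196]
ee_rot: [0.001, -3.141, -0.001]
wrist_force: [0.0, 0.3, 0.7]
width: 0.0854
grip_force: 0.0
side [ 0.64  -0.122 -0.   ] 0.96
side [0.528 0.081 0.   ] 0.84
side [ 0.536 -0.3   -0.003] 0.7
side [0.524 0.079 0.01 ] 0.65
side [ 0.449 -0.384 -0.001] 0.57
top [ 0.445 -0.389  0.002] 0.93
top [ 0.533 -0.301  0.   ] 0.79
top [ 0.637 -0.129  0.001] 0.74
top [0.528 0.082 0.006] 0.63
```

```bash
python3 -m inch '[0,-0.05,0.5,0,0,0,-1, 0,0,0.7,0,0,0,-1, 0,0,0.7,0,0,0,-1, 0,0,0.7,0,0,0,-1, 0,0,0.6,0,0,0,-1, 0,0,0.4,0,0,0,-1, 0,0,0.3,0,0,0,-1, 0,0,0,0,0,0,-1, 0,0,0,0,0,0,0.3, 0,0,0,0,0,0,1, 0,0,0,0,0,0,1, 0,0,0,0,0,0,1, 0,0,0,0,0,0,1]' 40;  python3 -m inch '[0,0,-0.2,0,0,0,1, 0,0,-0.5,0,0,0,1, 0,0,-0.8,0,0,0,1, 0,0,-0.9,0,0,0,1, 0,0,-0.9,0,0,0,1, 0,0,-0.7,0,0,0,1, 0,0,0,0,0,0,1, 0,0,0,0,0,0,1, 0,0,0,0,0,0,1]'; python3 f.py
```

```text
time: 14.15
position: [0.6393, -0.1257, 0.0653]
ee_rot: [0.0, 3.138, -0.002]
wrist_force: [0.1, 0.7, 5.7]
width: 0.0599
grip_force: 43.8
time: 15.05
position: [0.636, -0.1248, 0.2205]
ee_rot: [-0.0, -3.137, -0.002]
wrist_force: [-0.4, 0.2, -2.5]
width: 0.0594
grip_force: 43.6
t 15.45 F [-0.02 -0.38 -1.03] sd [0.48 0.5  0.51] eff [ 0.000e+00 -4.651e+01 -3.012e+01 -0.000e+00  2.000e-02] w 0.0597286080602824
```

1.03 N, so this is the second light tin. It goes to the left cell at (0.539, 0.256).

```bash
python3 -m inch '[0.1,0.4,0,0,0,0,1, 0.23,0.9,0,0,0,0,1, 0.23,0.9,0,0,0,0,1, 0.23,0.9,0,0,0,0,1, 0.23,0.9,0,0,0,0,1, 0.23,0.9,0,0,0,0,1, 0.23,0.9,0,0,0,0,1, 0.23,0.9,0,0,0,0,1, 0.23,0.9,0,0,0,0,1, 0.23,0.9,0,0,0,0,1, 0.2,0.7,0,0,0,0,1, 0.05,0.33,0,0,0,0,1, 0,0,0,0,0,0,1, 0,0,0,0,0,0,1, 0,0,0,0,0,0,1]'; python3 - <<'E'
from h import *
for n in("top","side"):
    p=ctrl.capture(n)
    for l in("tin_a","cell_l"):
        for d in ctrl.place_of(p,l)[:6]: print(n,l,np.round(d["point"],3),round(d["conf"],2))
E
```

```text
time: 16.95
position: [0.5413, 0.2546, 0.2233]
ee_rot: [0.003, 3.142, -0.001]
wrist_force: [0.2, -0.1, -1.8]
width: 0.0592
grip_force: 43.7
top tin_a [ 0.443 -0.387  0.003] 0.69
top tin_a [0.528 0.082 0.006] 0.68
top tin_a [ 0.53  -0.296 -0.002] 0.6
top tin_a [0.544 0.251 0.16 ] 0.46
top cell_l [0.54  0.255 0.002] 0.91
top cell_l [0.532 0.17  0.005] 0.64
top cell_l [0.524 0.078 0.006] 0.62
side tin_a [ 0.534 -0.299 -0.004] 0.92
side tin_a [0.528 0.082 0.003] 0.68
side tin_a [ 0.446 -0.383  0.001] 0.62
side cell_l [0.537 0.166 0.007] 0.94
side cell_l [0.527 0.082 0.006] 0.93
side cell_l [0.538 0.257 0.001] 0.87
```

```bash
python3 -m inch '[0.05,0.05,0.3,0,0,0,1, 0,0,0.7,0,0,0,1, 0,0,0.7,0,0,0,1, 0,0,0.7,0,0,0,1, 0,0,0.5,0,0,0,1, 0,0,0.3,0,0,0,1, 0,0,0.2,0,0,0,1, 0,0,0.15,0,0,0,1, 0,0,0.1,0,0,0,1, 0,0,0.05,0,0,0,1, 0,0,0,0,0,0,1, 0,0,0,0,0,0,1, 0,0,0,0,0,0,1]'; python3 -m inch '[0,0,0.05,0,0,0,1, 0,0,0,0,0,0,1, 0,0,0,0,0,0,1]'
```

```text
time: 18.55
position: [0.5394, 0.2581, 0.0759]
ee_rot: [0.0, 3.14, 0.001]
wrist_force: [0.6, -0.3, -0.7]
width: 0.0595
grip_force: 43.7
time: 18.85
position: [0.5388, 0.2579, 0.0732]
ee_rot: [-0.0, -3.141, 0.0]
wrist_force: [1.3, 0.1, -1.1]
width: 0.0594
grip_force: 43.7
```

```bash
python3 -m inch '[0,0,0.05,0,0,0,1, 0,0,0,0,0,0,1, 0,0,0,0,0,0,1]'; python3 -m inch '[0,0,0.04,0,0,0,1, 0,0,0,0,0,0,1, 0,0,0,0,0,0,1]'
```

```text
time: 19.15
position: [0.5391, 0.258, 0.0714]
ee_rot: [0.0, 3.141, 0.0]
wrist_force: [0.2, 0.9, 0.4]
width: 0.0595
grip_force: 43.7
time: 19.45
position: [0.5394, 0.2581, 0.0714]
ee_rot: [0.0, 3.141, 0.0]
wrist_force: [-2.5, -1.4, 8.0]
width: 0.0598
grip_force: 44.4
```

```bash
python3 -m inch '[0,0,0,0,0,0,0.2, 0,0,0,0,0,0,-1, 0,0,0,0,0,0,-1, 0,0,0,0,0,0,-1, 0,0,0,0,0,0,-1, 0,0,-0.3,0,0,0,-1, 0,0,-0.8,0,0,0,-1, 0,0,-0.9,0,0,0,-1, 0,0,-0.9,0,0,0,-1, 0,0,-0.8,0,0,0,-1]';  python3 -m inch '[0,-0.45,-0.1,0,0,0,-1, 0.01,-0.9,0,0,0,0,-1, 0.01,-0.9,0,0,0,0,-1, 0.01,-0.9,0,0,0,0,-1, 0.01,-0.9,0,0,0,0,-1, 0.01,-0.9,0,0,0,0,-1, 0.01,-0.9,0,0,0,0,-1, 0.01,-0.9,0,0,0,0,-1, 0.01,-0.9,0,0,0,0,-1, 0.01,-0.9,0,0,0,0,-1, 0.01,-0.9,0,0,0,0,-1, 0.01,-0.9,0,0,0,0,-1, 0.01,-0.9,0,0,0,0,-1, 0.01,-0.9,0,0,0,0,-1, 0.01,-0.9,0,0,0,0,-1, 0.01,-0.9,0,0,0,0,-1, 0,0,0,0,0,0,-1, 0,0,0,0,0,0,-1, 0,0,0,0,0,0,-1]'; python3 - <<'E'
from h import *
for n in("side","top"):
    p=ctrl.capture(n)
    for d in ctrl.place_of(p,"tin_a")[:5]: print(n,np.round(d["point"],3),round(d["conf"],2))
    cv2.imwrite(f"pics/{n}3.png",cv2.resize(p["pixels"][90:290,120:370],None,fx=3,fy=3))
E
```

```text
time: 20.45
position: [0.5393, 0.2581, 0.2207]
ee_rot: [0.0, 3.139, 0.001]
wrist_force: [0.0, 0.2, 0.3]
width: 0.0856
grip_force: 0.0
time: 22.35
position: [0.5324, -0.2992, 0.2212]
ee_rot: [0.0, -3.141, -0.002]
wrist_force: [-0.2, -0.8, -0.2]
width: 0.0857
grip_force: 0.0
side [ 0.446 -0.387  0.002] 0.92
side [0.526 0.08  0.002] 0.64
side [0.541 0.261 0.005] 0.62
side [ 0.534 -0.3   -0.003] 0.57
top [0.528 0.085 0.006] 0.85
top [0.54  0.253 0.006] 0.83
top [ 0.447 -0.385  0.001] 0.61
top [ 0.534 -0.299  0.   ] 0.43
```

View pics/side3.png

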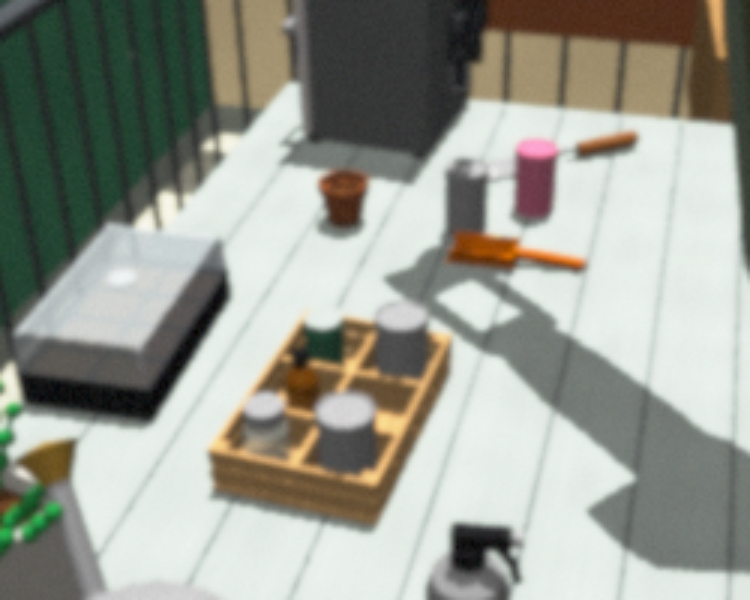

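The two tins stand upright in their cells at (402,340) and (345,430). The gripper is above the third tin at (466,195), so I'll grasp it.

```bash
python3 -m inch '[-0.02,0,0.5,0,0,0,-1, 0,0,0.7,0,0,0,-1, 0,0,0.7,0,0,0,-1, 0,0,0.7,0,0,0,-1, 0,0,0.6,0,0,0,-1, 0,0,0.5,0,0,0,-1, 0,0,0.3,0,0,0,-1, 0,0,0,0,0,0,-1, 0,0,0,0,0,0,0.3, 0,0,0,0,0,0,1, 0,0,0,0,0,0,1, 0,0,0,0,0,0,1, 0,0,0,0,0,0,1]' 50;  python3 -m inch '[0,0,-0.2,0,0,0,1, 0,0,-0.5,0,0,0,1, 0,0,-0.8,0,0,0,1, 0,0,-0.9,0,0,0,1, 0,0,-0.9,0,0,0,1, 0,0,-0.9,0,0,0,1, 0,0,-0.6,0,0,0,1, 0,0,-0.2,0,0,0,1, 0,0,0,0,0,0,1, 0,0,0,0,0,0,1]'; python3 f.py
```

```text
time: 23.85
position: [0.535, -0.3007, 0.0637]
ee_rot: [0.0, 3.139, -0.003]
wrist_force: [0.1, 1.1, 5.8]
width: 0.0589
grip_force: 55.4
time: 24.85
position: [0.5325, -0.2993, 0.2592]
ee_rot: [-0.0, -3.138, -0.004]
wrist_force: [0.3, 0.1, -3.7]
width: 0.0591
grip_force: 55.0
t 25.25 F [-0.13  0.06 -3.81] sd [0.42 0.39 0.48] eff [ 0.000e+00 -4.390e+01 -3.174e+01 -1.000e-02  3.000e-02] w 0.059211249054133136
```

3.8 N, so this is the full tin. Bringing it over the middle.

```bash
python3 -m inch '[0,0.2,-0.1,0,0,0,1, 0,0.5,-0.2,0,0,0,1, 0,0.7,-0.2,0,0,0,1, 0,0.7,-0.1,0,0,0,1, 0,0.7,0,0,0,0,1, 0,0.7,0,0,0,0,1, 0,0.5,0,0,0,0,1, 0,0.2,0,0,0,0,1, 0,0,0,0,0,0,1, 0,0,0,0,0,0,1, 0,0,0,0,0,0,1, 0,0,0,0,0,0,1, 0,0,0,0,0,0,1, 0,0,0,0,0,0,1]'; python3 - <<'E'
from h import *
p=ctrl.capture("side")
for d in ctrl.place_of(p,"tin_a")[:5]: print(np.round(d["point"],3),round(d["conf"],2))
cv2.imwrite(f"pics/s4.png",cv2.resize(p["pixels"][60:290,120:370],None,fx=2.5,fy=2.5))
E
```

```text
time: 26.65
position: [0.5336, -0.1326, 0.2855]
ee_rot: [-0.002, -3.141, -0.0]
wrist_force: [0.4, 0.4, -3.7]
width: 0.0588
grip_force: 55.4
[ 0.445 -0.386  0.003] 0.88
[0.528 0.078 0.002] 0.84
[ 0.532 -0.13   0.221] 0.82
[0.539 0.261 0.004] 0.6
[ 0.374  0.466 -0.002] 0.53
```

View pics/s4.png

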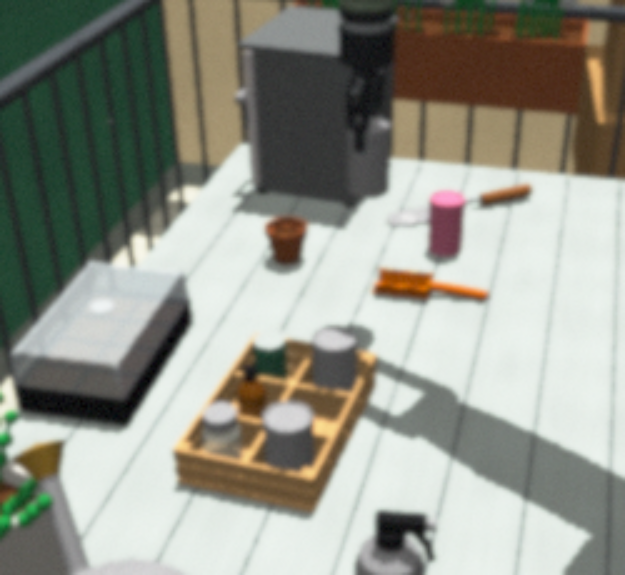

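The heavy tin is held upright at (370,160), about 0.22 m up. The other two stand in the crate at (333,358) and (288,435), and nothing else has moved.

```bash
python3 -c "
from workcell import ctrl
print(ctrl.sign_off())"
```

```text
the job is handed in; nothing more can be done
None
```

The job is handed in: the two light tins (about 1.0 N and 1.5 N) stand upright in the crate's left and right near cells, and the full tin (about 3.8 N) is held still and upright about 22 cm above the middle of the table; the hand-in call returned no verdict.

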